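# Back off the foam cutter's spring tensioner

### The arm

A 6-joint arm with a two-finger parallel gripper is mounted at the origin on the work surface. World frame = base frame: x ahead of the robot, y to its left, z up, the work surface at z = 0. Lengths are in m, angles in rad, forces in N, time in s.
With the tool pointing down it reaches from about 0.3 to 0.85 m from the base axis. Payload 4.2 kg.
Tool frame: the origin (TCP) lies on the centre line of the jaws, within the pads' length; the fingertips stand 11 mm ahead of it and the grasp point (between the pads) lies 8 mm behind it; z points along the fingers, y is the line along which they close (so a half turn about z gives the same grasp; the last joint's range is limited). The gripper opens to 91 mm and grips with 3 to 60 N. Pads are 32 mm wide; open, the fingers measure 118 mm over their backs; the gripper's body (76 mm by 178 mm) begins 60 mm behind the grasp point.
Start: joints at [-1.265, 0.32, 1.565, -0, 1.257, -0.02], TCP at [0.184, -0.545, 0.225] pointing down, gripper open.
Joint ranges: [-3.11, 3.11], [-0.84, 2.01], [0.21, 2.61], [-1.34, 4.49], [0.05, 2.63], [-2.56, 2.56]. Speed limits (rad/s): [2.57, 2.57, 3.14, 3.14, 3.14, 3.14].

### API

Orientations are given as a rotation vector (axis times angle).
In Python, from plant import r gives the robot as it stands.
- The arm moves only by the shell command python3 -m inch 'ROWS' [FORCE]. ROWS is JSON, a list of rows, each an object with "claw": the finger opening in mm, from 0 to 91.2; "delta_pos": the shift along the tool's x, y, z in mm, a list of three; "rotation": the turn, a rotation vector about the tool's x, y, z in rad, a list of three. A call has 1 to 10 rows; each row shifts and turns the commanded pose from where the row before left it, along the tool's axes as they then stand; what a row does not reach is not made up. A row lasts 1/12 s, in which the tool goes at most 41.7 mm and 7.16 degrees, less where a joint would pass 70% of its speed; a pose out of reach is approached as far as the arm can. A call is refused whole if a number of a shift passes 41.7 or a number of a turn 0.125, either way. A call with a gripper value outside its range is refused whole. The fingers move at their own pace and stop on an object; FORCE is the grip in N (left out, the last holds). Time passes only in rows, so rows that do not move let the fingers close. It gives the time, the measured TCP pose, the force, the opening and the grip force at its end, in the units of the state.
- r.get_state(): the state, without advancing time (a new reading comes with each control period).
- r.capture(name): name is "side" or "top" or "wrist"; returns a dict with "frame" (400x640x3 uint8, blue, green, red), "fx", "fy", "cx", "cy" (pixels), "R" (3x3) and "t" (3): a world point X has camera coordinates R X + t; the wrist camera has in their place "hand_eye" (4x4, takes a point from camera to tool coordinates, whose origin is the TCP and whose axes are the flange's). Camera axes: x right, y down, z forward; pixel columns grow to the right and rows downward; lengths in m; the calibration is good to about 2 mm. A picture is of the moment at which its call begins: read the wrist's pose just before it. There is no depth.
- r.finish_job(): hands the job in; it is judged then, once.
Trained networks look in a picture, given as the dict that the camera call returned (one of the last four; its "shot" number tells which), for a name from the list of things; names that differ only in an ending like _2 or _b are one class to them, and where a whole thing is asked for, a point or a joint stands for the part that bears it (a point fixed in the world has none). Each returns a list of dicts, best first, with "p" (0 to 1); they miss things now and then, are a little off and sometimes report something else, mostly with a low value. They report only what shows in the picture. A call takes as long as a camera call.
- r.find_in(picture, query): "xy" ([column, row] in pixels, amid what is visible of it).
- r.silhouettes(picture, query): "pixels" (400x640 bool, what is visible of it) and "xy" ([column, row] in pixels, amid what is visible of it).
- r.tip_of(picture, query): "xy" ([column, row] in pixels: a listed point, or the origin of a listed thing).
The state is a dict: "t": time; "joint_pos": joint angles; "joint_velocities": joint speeds; "tau": joint torques, N m; "tcp_pos": TCP position; "tool_rot": TCP orientation; "wrist_force": force on the tool from outside, world axes, zero at the start; "ft_torque": the same for the moment, N m; "width": finger opening in m; "grip_force": force on a finger pad.
Only numpy, scipy, OpenCV 4.12 (cv2) and the standard library are available. Lean on these libraries where they do the work, as an engineer would, in place of code of your own. Each camera call takes 0.05 s, during which the arm holds its last target. There are 200 camera calls.

### The job

The foam cutter's wire is off, but its spring tensioner is still wound up. Using only the pawl's upright post, gently swing the yellow sprung pawl off the ratchet wheel and hold it off while the drum eases itself back clockwise; let the pawl drop back in to catch the wheel while the red arrow points at the green stretch, and leave it locked there. Do not touch the wheel or disturb the things around.

Things in the scene. Friction and masses are not known exactly. Their poses are not given: they have to be found in the camera images.
- tensioner: Spring tensioner fixed to the bench: white plate 340 x 280 x 12 mm with a drum and ratchet wheel on an upright axle, a pawl and a green curb. Origin on the drum's axis at bench level, z up. In its frame the plate spans x -120 to +220, y -135 to +145 mm; the pawl's pivot is at (85, 90), the resting pawl's post at (165, 90) mm.
- wheel: Steel ratchet wheel on a blue drum, 150 mm across, top 62 mm above the bench, 20 teeth 10 mm deep; red arrow on its black face, along its -y; brass hub up to 70 mm. Origin on the axis at bench level. A spring drives it clockwise from above, a damper keeps it to 0.25 to 0.45 rad/s while the pawl is off; with the pawl in, it stops at the next tooth, at most 18 degrees on. Not to be touched.
- drum (a joint): Angle of the drum and wheel in rad, counter-clockwise (winding) positive, 0 when the arrow points along the tensioner's -y axis. Starts between about 1.6 and 3.6; falls as the drum eases back; its end stop is at -1.3.
- pawl (a joint): Swing of the pawl in rad: 0 (to 0.04) with its nose fully between two teeth, growing clockwise from above as the nose swings out; wheel free above about 0.17, stop at 0.6. A spring returns it to the wheel as soon as it is let go: about 1 N at the post at rest, 3 N at 0.35, 4.5 N at 0.6.
- pawl_lever: Yellow pawl: a bar about 170 mm long lying at wheel height (50 to 62 mm above the bench), its nose against the wheel, its other end carrying an upright round post 16 mm thick with an orange sleeve. Origin on the pivot at bench level, its +x axis runs to the post, 80 mm away. Pushing the post toward this frame's -y swings the nose off the wheel.
- post_top (a point): Centre of the top of the pawl's orange post, 114 mm above the bench; the post is 16 mm in diameter and free from 65 mm up; it moves with the pawl on an 80 mm radius about pawl_pivot, and about 30 mm of travel clears the teeth well.
- pawl_pivot (a point): Point on the pawl's pivot axis, 62 mm above the bench; fixed to the tensioner.
- drum_axis (a point): Point on the drum's axis at the wheel's upper face, 62 mm above the bench.
- arrow_tip (a point): Tip of the red arrow on the wheel's face, 60 mm from the drum's axis, 66 mm above the bench.
- green_curb: Green curved curb, 40 mm high on the plate (top 52 mm above the bench), 83 to 105 mm from the drum's axis, covering 50 degrees. Origin on the drum's axis at the top of the plate; its -y axis runs through the middle of the green. It is fixed, at an angle about the axis that differs from run to run (up to 0.6 rad either way from the tensioner's -y).
- green_mid (a point): Where arrow_tip lies when the arrow points at the middle of the green: 60 mm from the drum's axis, 66 mm above the bench.
- glue_pot: Bystander: yellow pot, 42 mm across, 42 mm high, standing on the tensioner's plate. Origin at the centre of its underside.
- foam_offcut: Bystander: white foam block 70 x 30 x 22 mm lying on the plate. Origin at the centre of its underside.
- foam_slab: Fixed white foam slab 300 x 220 x 30 mm on the left of the bench.
- glue_gun: Bystander: yellow glue gun, 170 mm long, lying on the foam slab.
- spray_can: Bystander: blue and silver spray can, 66 mm across, 190 mm high, on the right.
- beaker: Bystander: clear beaker, 90 mm across, 130 mm high, on the right.
- paper_cup: Bystander: white cup, 84 mm across, 90 mm high, on the right.
- glue_carton: Bystander: yellow carton 100 x 180 x 25 mm, lying beyond the tensioner.
- screwdriver: Bystander: blue-handled screwdriver lying beyond the tensioner.

How it is judged:
By the outcome, as a careful person would: the job done as asked, in the order asked, and still so for the second after the job is handed in, with the robot touching nothing.
It also fails if it takes over 54 s, if anything falls off the work surface, if the arm or the gripper's body presses on something with over 40 N, if the wrist force passes 120 N, or if a joint passes its speed limit or range.

## Working session

There is one attempt and no reset: what is moved stays moved. The work goes in short steps, Python scripts to look and compute and a shell command to move; the robot and the scene stay as the last step left them, time stands still between calls to the robot, and variables do not carry over. Pictures are saved under pics/ and viewed, at most 10 in all, crops included, and the job is handed in when it is done.

```bash
mkdir -p pics; cat > h.py <<'E'
import numpy as np, cv2
from plant import r
from scipy.spatial.transform import Rotation as Ro
def ray(c,uv):
    d=np.array([(uv[0]-c["cx"])/c["fx"],(uv[1]-c["cy"])/c["fy"],1.])
    R=np.array(c["R"]);t=np.array(c["t"]);o=-R.T@t
    return o,R.T@d
def at(c,uv,z):
    o,d=ray(c,uv);return o+d*(z-o[2])/d[2]
Z=dict(post_top=.114,pawl_pivot=.062,drum_axis=.062,arrow_tip=.066,green_mid=.066)
def meas(cam,names=Z):
    c=r.capture(cam);out={}
    for n in names:
        l=r.tip_of(c,n)
        if l: out[n]=(at(c,l[0]["xy"],Z[n]),l[0]["p"],l[0]["xy"])
    return c,out
E
python3 - <<'E'
from h import *
s=r.get_state();print(s["t"],s["tcp_pos"],s["tool_rot"],s["width"])
for cam in("top","side"):
    c,o=meas(cam);cv2.imwrite(f"pics/{cam}0.png",c["frame"])
    for n,v in o.items():print(cam,n,v[0].round(4),round(v[1],2),np.round(v[2]))
print(r.get_state()["t"])
E
```

```text
0.0 [ 0.18390352 -0.54429524  0.22411971] [-3.09825565e+00 -5.09254125e-01  4.24728606e-04] 0.09149365945962541
top post_top [0.6208 0.1005 0.114 ] 0.64 [296. 198.]
top pawl_pivot [0.5395 0.1366 0.062 ] 0.7 [288. 223.]
top drum_axis [0.4213 0.0777 0.062 ] 0.87 [304. 255.]
top arrow_tip [0.4564 0.1195 0.066 ] 0.74 [293. 245.]
top green_mid [0.4094 0.022  0.066 ] 0.53 [320. 258.]
side post_top [0.6087 0.109  0.114 ] 0.73 [314. 172.]
side pawl_pivot [0.5397 0.1376 0.062 ] 0.88 [291. 184.]
side drum_axis [0.4175 0.082  0.062 ] 0.79 [260. 208.]
side arrow_tip [0.4583 0.118  0.066 ] 0.89 [269. 195.]
side green_mid [0.399  0.0153 0.066 ] 0.92 [261. 226.]
0.6
```

View pics/top0.png

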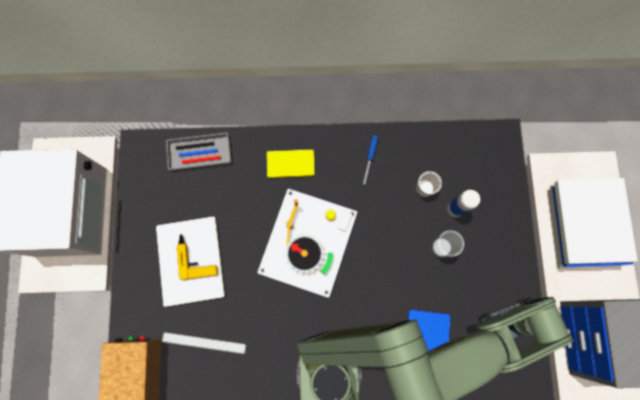

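View pics/side0.png

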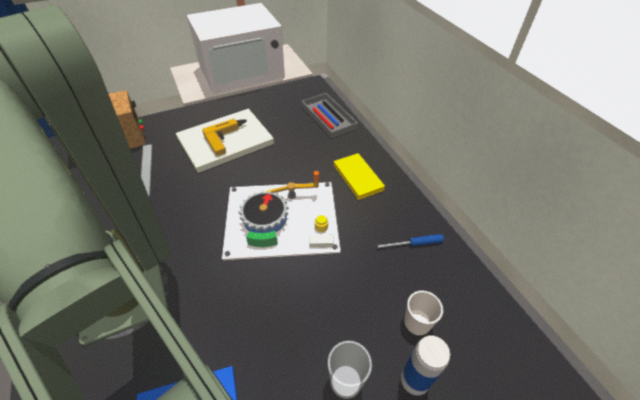

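Top view: tensioner centred around (308,242), with its pawl post at (296,200) and the arrow pointing up-left. The pot is at (331,215) and the green curb at (327,263), so the post's outer (+y) side is free. The network points agree with this, so I'll plan the approach.

```bash
python3 - <<'E'
from h import *
s=r.get_state();M=Ro.from_rotvec(s["tool_rot"]).as_matrix();print(M.round(3))
yaw=np.radians(-22.5);ex=np.array([np.cos(yaw),np.sin(yaw),0]);ey=np.array([-ex[1],ex[0],0])
post=np.array([.612,.106,.114])
tgt=post+.045*ey; tgt[2]=.29
print("tgt",tgt,"tool delta mm",(M.T@(tgt-s["tcp_pos"])*1e3).round(1))
for sg in(1,-1):
    W=np.c_[sg*ex,-sg*ey*1,[0,0,-1]]
    print(sg,np.linalg.det(W),Ro.from_matrix(M.T@W).as_rotvec().round(3))
E
```

```text
[[ 0.947  0.32   0.   ]
 [ 0.32  -0.947 -0.   ]
 [-0.     0.    -1.   ]]
tgt [0.62922075 0.14757458 0.29      ] tool delta mm [ 643.4 -513.4  -65.1]
1 1.0 [ 0.    -0.     0.719]
-1 1.0 [ 0.     0.    -2.423]
```

```bash
python3 -m inch '[{"claw":0,"delta_pos":[0,0,-35],"rotation":[0,0,0]},{"claw":0,"delta_pos":[0,0,-30],"rotation":[0,0,0]},{"claw":0,"delta_pos":[32,-25.5,0],"rotation":[0,0,0]},{"claw":0,"delta_pos":[32,-25.5,0],"rotation":[0,0,0]},{"claw":0,"delta_pos":[32,-25.5,0],"rotation":[0,0,0]},{"claw":0,"delta_pos":[32,-25.5,0],"rotation":[0,0,0]},{"claw":0,"delta_pos":[32,-25.5,0],"rotation":[0,0,0]},{"claw":0,"delta_pos":[32,-25.5,0],"rotation":[0,0,0]},{"claw":0,"delta_pos":[32,-25.5,0],"rotation":[0,0,0]},{"claw":0,"delta_pos":[32,-25.5,0],"rotation":[0,0,0]}]' 10 && python3 -m inch '[{"claw":0,"delta_pos":[32,-25.5,0],"rotation":[0,0,0]},{"claw":0,"delta_pos":[32,-25.5,0],"rotation":[0,0,0]},{"claw":0,"delta_pos":[32,-25.5,0],"rotation":[0,0,0]},{"claw":0,"delta_pos":[32,-25.5,0],"rotation":[0,0,0]},{"claw":0,"delta_pos":[32,-25.5,0],"rotation":[0,0,0]},{"claw":0,"delta_pos":[32,-25.5,0],"rotation":[0,0,0]},{"claw":0,"delta_pos":[32,-25.5,0],"rotation":[0,0,0]},{"claw":0,"delta_pos":[32,-25.5,0],"rotation":[0,0,0]},{"claw":0,"delta_pos":[32,-25.5,0],"rotation":[0,0,0]},{"claw":0,"delta_pos":[32,-25.5,0],"rotation":[0,0,0]}]' && python3 -m inch '[{"claw":0,"delta_pos":[32,-25.5,0],"rotation":[0,0,0]},{"claw":0,"delta_pos":[32,-25.5,0],"rotation":[0,0,0]},{"claw":0,"delta_pos":[0,0,0],"rotation":[0,0,-0.122]},{"claw":0,"delta_pos":[0,0,0],"rotation":[0,0,-0.122]},{"claw":0,"delta_pos":[0,0,0],"rotation":[0,0,-0.122]},{"claw":0,"delta_pos":[0,0,0],"rotation":[0,0,-0.122]},{"claw":0,"delta_pos":[0,0,0],"rotation":[0,0,-0.122]},{"claw":0,"delta_pos":[0,0,0],"rotation":[0,0,-0.122]},{"claw":0,"delta_pos":[0,0,0],"rotation":[0,0,-0.12]}]'
python3 - <<'E'
from h import *
s=r.get_state();T=np.eye(4);T[:3,:3]=Ro.from_rotvec(s["tool_rot"]).as_matrix();T[:3,3]=s["tcp_pos"];print(s["t"],T.round(3),s["joint_pos"])
for cam in("top","side","wrist"):
    c=r.capture(cam);cv2.imwrite(f"pics/{cam}1.png",c["frame"])
    if cam=="wrist":
        X=np.linalg.inv(T@np.array(c["hand_eye"]));c["R"],c["t"]=X[:3,:3],X[:3,3]
    for n in Z:
        l=r.tip_of(c,n)
        if l:print(cam,n,at(c,l[0]["xy"],Z[n]).round(4),round(l[0]["p"],2),np.round(l[0]["xy"]))
E
```

```text
t: 1.43
tcp_pos: [0.3618, -0.2678, 0.2903]
tool_rot: [3.099, 0.509, 0.001]
wrist_force: [0.8, -0.1, 0.1]
width: 0.0275
grip_force: 0.0
t: 2.27
tcp_pos: [0.5835, 0.0765, 0.2901]
tool_rot: [3.1, 0.51, 0.001]
wrist_force: [0.8, -0.5, 0.7]
width: 0.0002
grip_force: 0.0
t: 3.02
tcp_pos: [0.6271, 0.1433, 0.2898]
tool_rot: [2.607, 1.753, -0.0]
wrist_force: [0.1, -0.1, 0.4]
width: 0.0004
grip_force: 0.0
3.0167 [[ 0.377  0.926 -0.     0.627]
 [ 0.926 -0.377 -0.     0.143]
 [-0.    -0.    -1.     0.29 ]
 [ 0.     0.     0.     1.   ]] [ 2.06803668e-01  4.01837679e-01  1.27804336e+00 -8.43860303e-05
  1.46188122e+00  5.93704865e-01]
top post_top [ 0.6474 -0.3644  0.114 ] 0.54 [424. 188.]
top pawl_pivot [0.4157 0.0728 0.062 ] 0.21 [306. 256.]
top drum_axis [0.4229 0.073  0.062 ] 0.61 [306. 254.]
top green_mid [0.4058 0.0207 0.066 ] 0.58 [320. 258.]
side post_top [0.6112 0.104  0.114 ] 0.62 [316. 173.]
side pawl_pivot [0.5401 0.1292 0.062 ] 0.94 [292. 186.]
side drum_axis [0.4265 0.0796 0.062 ] 0.89 [263. 208.]
side arrow_tip [0.4518 0.1078 0.066 ] 0.97 [268. 198.]
side green_mid [0.3994 0.0155 0.066 ] 0.75 [262. 226.]
wrist post_top [0.6076 0.1004 0.114 ] 0.95 [319. 218.]
wrist pawl_pivot [0.5386 0.133  0.062 ] 0.93 [265. 202.]
wrist drum_axis [0.4295 0.0761 0.062 ] 0.65 [216. 261.]
wrist arrow_tip [0.4655 0.1254 0.066 ] 0.95 [221. 226.]
wrist green_mid [0.4066 0.0249 0.066 ] 0.93 [218. 295.]
```

View pics/wrist1.png

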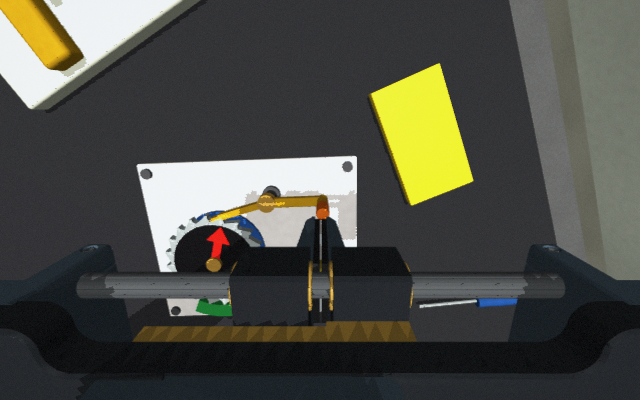

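View pics/side1.png

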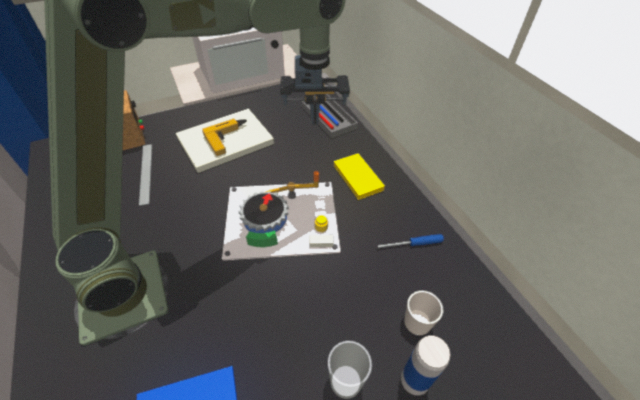

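Wrist view: the post is at (322,203), directly off the closed fingers' front edge, and the arrow is at (218,240). The side camera sees the wheel clear at (263,210). The gap to the post is about 20 mm, so I'll descend.

```bash
python3 -m inch '[{"claw":0,"delta_pos":[0,0,40],"rotation":[0,0,0]},{"claw":0,"delta_pos":[0,0,40],"rotation":[0,0,0]},{"claw":0,"delta_pos":[0,0,40],"rotation":[0,0,0]},{"claw":0,"delta_pos":[0,0,40],"rotation":[0,0,0]},{"claw":0,"delta_pos":[0,0,40],"rotation":[0,0,0]},{"claw":0,"delta_pos":[0,0,0],"rotation":[0,0,0]}]'
cat >> h.py <<'E'
D=np.array([.4255,.0785])
def drum(c):
    "arrow angle from green mid, deg (positive = still to go), by network and by red pixels"
    out=[]
    g=GM
    l=r.tip_of(c,"arrow_tip")
    f=c["frame"].astype(int)
    def ang(p): return np.degrees(np.arctan2(p[1]-DA[1],p[0]-DA[0]))
    if l: out.append((ang(at(c,l[0]["xy"],.066))-g)%360)
    m=(f[...,2]>150)&(f[...,1]<60)&(f[...,0]<60)
    ys,xs=np.nonzero(m);k=(xs>235)&(xs<295)&(ys>185)&(ys<235)
    if k.sum()>3: out.append((ang(at(c,(xs[k].mean(),ys[k].mean()),.066))-g)%360)
    return np.round(out,1)
E
python3 - <<'E'
from h import *
A=[]
for i in range(3):
    c,o=meas("side");A.append({n:v[0] for n,v in o.items()})
cv2.imwrite("pics/side2.png",cv2.resize(c["frame"][130:280,180:380],(800,600),interpolation=cv2.INTER_CUBIC))
for n in Z:
    print(n,np.mean([a[n] for a in A if n in a],0).round(4),len([1 for a in A if n in a]))
l=r.silhouettes(c,"green_curb")
if l:
    ys,xs=np.nonzero(l[0]["pixels"]);print("curb",len(xs),xs.min(),xs.max(),ys.min(),ys.max(),l[0]["p"])
s=r.get_state();print(s["t"],s["tcp_pos"],s["wrist_force"])
E
```

```text
t: 4.42
tcp_pos: [0.6215, 0.142, 0.0817]
tool_rot: [-2.607, -1.742, 0.024]
wrist_force: [-0.9, -0.5, -0.8]
width: 0.0004
grip_force: 0.0
post_top [0.6145 0.1063 0.114 ] 3
pawl_pivot [ 0.5719 -0.0484  0.062 ] 3
drum_axis [0.4317 0.082  0.062 ] 3
arrow_tip [0.4602 0.111  0.066 ] 3
green_mid [0.3942 0.0225 0.066 ] 3
curb 398 247 277 231 246 0.72
5.3667 [0.62711047 0.14322125 0.0898335 ] [-0.50678234 -0.49728552  0.35044667]
```

View pics/side2.png

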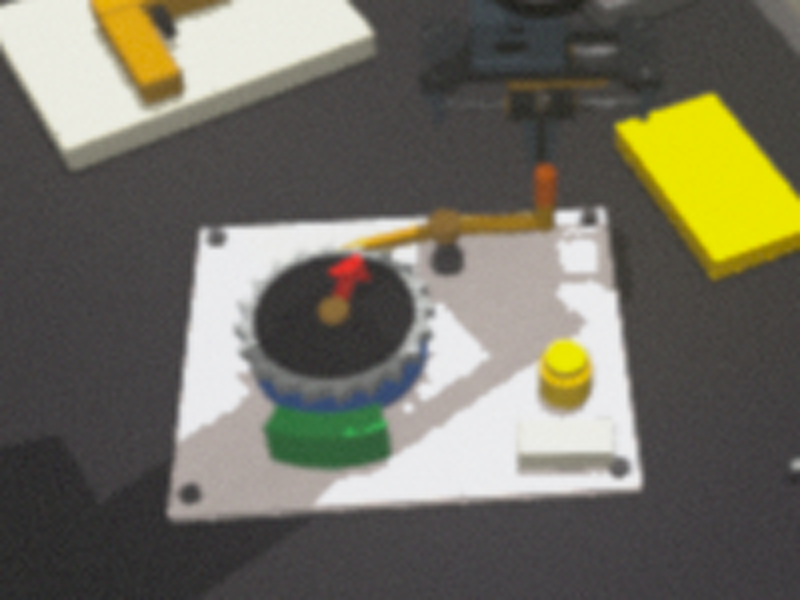

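Side crop: the hub is at (333,310), the arrow tip at about (358,257), and the curb's top spans from (266,432) to (388,432). The finger stands behind the post at (543,190), and the swing path is free of the pot. Next I'll calibrate the angles.

```bash
python3 - <<'E'
from h import *
c=r.capture("side");P=lambda u,v,z:at(c,(180+u/4,130+v/4),z)
hub=P(333,310,.07);print("hub",hub)
for n,(u,v,z) in dict(tip=(358,257,.066),cl=(266,432,.052),cr=(388,432,.052)).items():
    p=P(u,v,z)-hub;print(n,np.hypot(p[0],p[1]),np.degrees(np.arctan2(p[1],p[0])))
# wheel black face centre
f=c["frame"];hsv=cv2.cvtColor(f,cv2.COLOR_BGR2HSV)
g=(hsv[...,0]>45)&(hsv[...,0]<80)&(hsv[...,1]>120);ys,xs=np.nonzero(g);k=(xs>240)&(xs<285)&(ys>225)&(ys<255)
q=at(c,(xs[k].mean(),ys[k].mean()),.040)-hub;print("green cen",k.sum(),np.hypot(q[0],q[1]),np.degrees(np.arctan2(q[1],q[0])))
# plate edge yaw
b=P(205,228,.012);e=P(605,210,.012);b2=P(170,518,.012);e2=P(640,488,.012)
for d in(e-b,e2-b2,b-b2,e-e2):print("edge",np.hypot(d[0],d[1]),np.degrees(np.arctan2(d[1],d[0])))
import h; h.DA=hub[:2]; h.GM=0
print(h.drum(c))
E
```

```text
hub [0.42546183 0.07448041 0.07      ]
tip 0.05831194222504771 52.17934444305665
cl 0.10569081104762039 -136.72369708304225
cr 0.10852997103242075 -89.10668908783907
green cen 286 0.08845780524464324 -115.7328474858345
edge 0.33563803385396024 -20.84035752578638
edge 0.33556649642089476 -20.403116018368863
edge 0.28172441763936357 69.22627428766984
edge 0.27916355073537374 69.21019767719282
[48.1 59.3]
```

Radii and plate sizes check out. The green middle is at about -114° and the arrow at about 52°. Tooth stops fall near +22, +4 and -14° from the middle, so I'll release at about +13°. Pushing gently now.

```bash
sed -i 's/^D=.*/DA=np.array([.4255,.0745]);GM=-114./' h.py
python3 -m inch '[{"claw":0,"delta_pos":[-6,0,0],"rotation":[0,0,0]},{"claw":0,"delta_pos":[-6,0,0],"rotation":[0,0,0]},{"claw":0,"delta_pos":[-3,0,0],"rotation":[0,0,0]},{"claw":0,"delta_pos":[-3,0,0],"rotation":[0,0,0]},{"claw":0,"delta_pos":[-3,0,0],"rotation":[0,0,0]},{"claw":0,"delta_pos":[-3,0,0],"rotation":[0,0,0]},{"claw":0,"delta_pos":[-3,0,0],"rotation":[0,0,0]},{"claw":0,"delta_pos":[0,0,0],"rotation":[0,0,0]}]'
python3 - <<'E'
from h import *
c=r.capture("side");s=r.get_state();print(s["t"],s["tcp_pos"],s["wrist_force"],drum(c))
l=r.tip_of(c,"post_top");print(at(c,l[0]["xy"],.114))
E
```

```text
t: 6.13
tcp_pos: [0.617, 0.1178, 0.09]
tool_rot: [2.612, 1.744, 0.001]
wrist_force: [2.4, 0.4, -1.4]
width: 0.0007
grip_force: 1.0
6.1833 [0.61713981 0.11804678 0.09006028] [ 2.20096707  1.23562134 -1.26329969] [166.3 166.2]
[0.60941398 0.08899096 0.114     ]
```

```bash
python3 -m inch '[{"claw":0,"delta_pos":[-3,0,0],"rotation":[0,0,0]},{"claw":0,"delta_pos":[-3,0,0],"rotation":[0,0,0]},{"claw":0,"delta_pos":[-3,0,0],"rotation":[0,0,0]},{"claw":0,"delta_pos":[-3,0,0],"rotation":[0,0,0]},{"claw":0,"delta_pos":[-3,0,0],"rotation":[0,0,0]},{"claw":0,"delta_pos":[-3,0,0],"rotation":[0,0,0]},{"claw":0,"delta_pos":[-3,0,0],"rotation":[0,0,0]}]'
python3 - <<'E'
from h import *
for i in range(4):
    c=r.capture("side");s=r.get_state();print(s["t"],s["tcp_pos"],s["wrist_force"],drum(c))
cv2.imwrite("pics/side3.png",cv2.resize(c["frame"][130:280,180:380],(800,600),interpolation=cv2.INTER_CUBIC))
l=r.tip_of(c,"post_top");print(at(c,l[0]["xy"],.114))
E
```

```text
t: 6.87
tcp_pos: [0.6073, 0.0995, 0.0898]
tool_rot: [-2.611, -1.742, 0.002]
wrist_force: [-1.8, 5.5, 1.2]
width: 0.0008
grip_force: 3.3
6.9167 [0.6069347  0.09912544 0.08981245] [-1.39524268  5.25639904  1.94375867] [141.9 151.1]
7.0167 [0.60727216 0.09955585 0.08984001] [-1.29826565  5.29676984  1.61347712] [137.1 149.8]
7.1167 [0.60735832 0.09968237 0.08983745] [-1.71391539  5.08007408  0.73038172] [145.5 147.3]
7.2167 [0.60743719 0.09974178 0.08987113] [-1.42847028  4.95060084  1.14174506] [135.7 145.6]
[0.59086451 0.07170525 0.114     ]
```

View pics/side3.png

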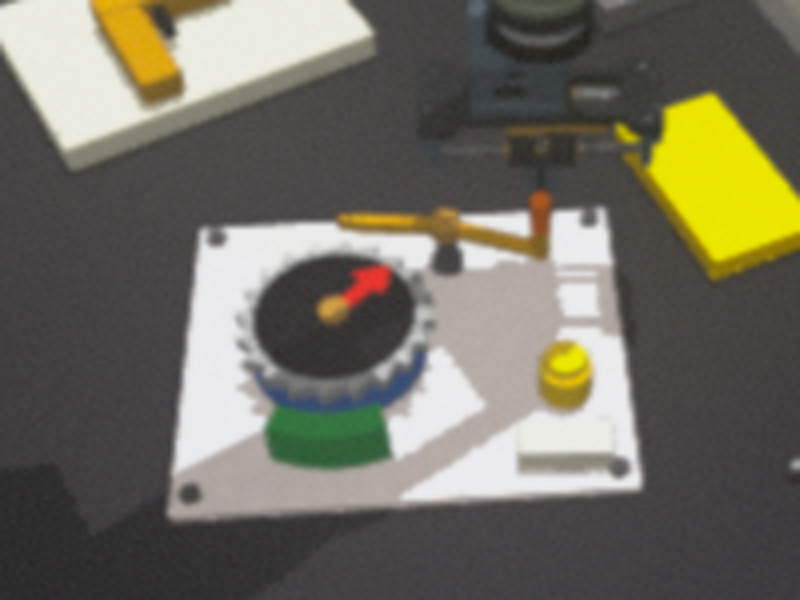

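Pawl well clear (nose at (342,220)), and the wheel is turning with the arrow tip now at (388,270). It moves at about 18°/s, so roughly 7 s remain. Holding for 5 s.

```bash
for i in 1; do :; done
Z0='x'; python3 -m inch '[{"claw":0,"delta_pos":[0,0,0],"rotation":[0,0,0]},{"claw":0,"delta_pos":[0,0,0],"rotation":[0,0,0]},{"claw":0,"delta_pos":[0,0,0],"rotation":[0,0,0]},{"claw":0,"delta_pos":[0,0,0],"rotation":[0,0,0]},{"claw":0,"delta_pos":[0,0,0],"rotation":[0,0,0]},{"claw":0,"delta_pos":[0,0,0],"rotation":[0,0,0]},{"claw":0,"delta_pos":[0,0,0],"rotation":[0,0,0]},{"claw":0,"delta_pos":[0,0,0],"rotation":[0,0,0]},{"claw":0,"delta_pos":[0,0,0],"rotation":[0,0,0]},{"claw":0,"delta_pos":[0,0,0],"rotation":[0,0,0]}]' >/dev/null
python3 -m inch '[{"claw":0,"delta_pos":[0,0,0],"rotation":[0,0,0]},{"claw":0,"delta_pos":[0,0,0],"rotation":[0,0,0]},{"claw":0,"delta_pos":[0,0,0],"rotation":[0,0,0]},{"claw":0,"delta_pos":[0,0,0],"rotation":[0,0,0]},{"claw":0,"delta_pos":[0,0,0],"rotation":[0,0,0]},{"claw":0,"delta_pos":[0,0,0],"rotation":[0,0,0]},{"claw":0,"delta_pos":[0,0,0],"rotation":[0,0,0]},{"claw":0,"delta_pos":[0,0,0],"rotation":[0,0,0]},{"claw":0,"delta_pos":[0,0,0],"rotation":[0,0,0]},{"claw":0,"delta_pos":[0,0,0],"rotation":[0,0,0]}]' >/dev/null
python3 -m inch '[{"claw":0,"delta_pos":[0,0,0],"rotation":[0,0,0]},{"claw":0,"delta_pos":[0,0,0],"rotation":[0,0,0]},{"claw":0,"delta_pos":[0,0,0],"rotation":[0,0,0]},{"claw":0,"delta_pos":[0,0,0],"rotation":[0,0,0]},{"claw":0,"delta_pos":[0,0,0],"rotation":[0,0,0]},{"claw":0,"delta_pos":[0,0,0],"rotation":[0,0,0]},{"claw":0,"delta_pos":[0,0,0],"rotation":[0,0,0]},{"claw":0,"delta_pos":[0,0,0],"rotation":[0,0,0]},{"claw":0,"delta_pos":[0,0,0],"rotation":[0,0,0]},{"claw":0,"delta_pos":[0,0,0],"rotation":[0,0,0]}]'
python3 - <<'E'
from h import *
for i in range(3):
    s=r.get_state();c=r.capture("side");print(s["t"],s["tcp_pos"],s["wrist_force"],drum(c))
E
```

```text
t: 9.82
tcp_pos: [0.6074, 0.0998, 0.0898]
tool_rot: [-2.611, -1.742, 0.002]
wrist_force: [-0.6, 5.6, 0.6]
width: 0.0005
grip_force: 2.8
9.8167 [0.6074281  0.0997516  0.08982784] [-0.57903609  5.58548695  0.60898731] [77.8 88.6]
9.9167 [0.60745307 0.09977172 0.0898637 ] [-1.37622212  6.2655211   0.66364035] [76.3 86.8]
10.0167 [0.60742347 0.09977139 0.08983783] [-2.33629477  5.76578262  1.12769301] [83.  85.2]
```

```bash
python3 -m inch '[{"claw":0,"delta_pos":[0,0,0],"rotation":[0,0,0]},{"claw":0,"delta_pos":[0,0,0],"rotation":[0,0,0]},{"claw":0,"delta_pos":[0,0,0],"rotation":[0,0,0]},{"claw":0,"delta_pos":[0,0,0],"rotation":[0,0,0]},{"claw":0,"delta_pos":[0,0,0],"rotation":[0,0,0]},{"claw":0,"delta_pos":[0,0,0],"rotation":[0,0,0]},{"claw":0,"delta_pos":[0,0,0],"rotation":[0,0,0]},{"claw":0,"delta_pos":[0,0,0],"rotation":[0,0,0]},{"claw":0,"delta_pos":[0,0,0],"rotation":[0,0,0]},{"claw":0,"delta_pos":[0,0,0],"rotation":[0,0,0]}]' >/dev/null
python3 -m inch '[{"claw":0,"delta_pos":[0,0,0],"rotation":[0,0,0]},{"claw":0,"delta_pos":[0,0,0],"rotation":[0,0,0]},{"claw":0,"delta_pos":[0,0,0],"rotation":[0,0,0]},{"claw":0,"delta_pos":[0,0,0],"rotation":[0,0,0]},{"claw":0,"delta_pos":[0,0,0],"rotation":[0,0,0]},{"claw":0,"delta_pos":[0,0,0],"rotation":[0,0,0]},{"claw":0,"delta_pos":[0,0,0],"rotation":[0,0,0]},{"claw":0,"delta_pos":[0,0,0],"rotation":[0,0,0]}]' >/dev/null
python3 - <<'E'
from h import *
s=r.get_state();c=r.capture("side");print(s["t"],drum(c))
cv2.imwrite("pics/side4.png",cv2.resize(c["frame"][160:260,220:320],(600,600),interpolation=cv2.INTER_CUBIC))
c=r.capture("side");print(r.get_state()["t"],drum(c))
E
```

```text
11.6167 [58.7 56.6]
11.7667 [55.8 55.2]
```

View pics/side4.png

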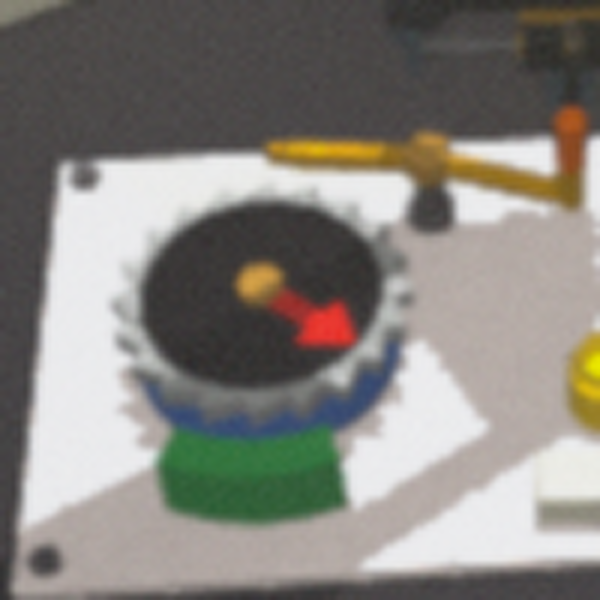

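Crop: the arrow tip is at (358,345), heading for the green curb centred at (255,475), which agrees with about 57° to go. Holding another 1.5 s.

```bash
python3 -m inch '[{"claw":0,"delta_pos":[0,0,0],"rotation":[0,0,0]},{"claw":0,"delta_pos":[0,0,0],"rotation":[0,0,0]},{"claw":0,"delta_pos":[0,0,0],"rotation":[0,0,0]},{"claw":0,"delta_pos":[0,0,0],"rotation":[0,0,0]},{"claw":0,"delta_pos":[0,0,0],"rotation":[0,0,0]},{"claw":0,"delta_pos":[0,0,0],"rotation":[0,0,0]},{"claw":0,"delta_pos":[0,0,0],"rotation":[0,0,0]},{"claw":0,"delta_pos":[0,0,0],"rotation":[0,0,0]},{"claw":0,"delta_pos":[0,0,0],"rotation":[0,0,0]},{"claw":0,"delta_pos":[0,0,0],"rotation":[0,0,0]}]' >/dev/null
python3 -m inch '[{"claw":0,"delta_pos":[0,0,0],"rotation":[0,0,0]},{"claw":0,"delta_pos":[0,0,0],"rotation":[0,0,0]},{"claw":0,"delta_pos":[0,0,0],"rotation":[0,0,0]},{"claw":0,"delta_pos":[0,0,0],"rotation":[0,0,0]},{"claw":0,"delta_pos":[0,0,0],"rotation":[0,0,0]},{"claw":0,"delta_pos":[0,0,0],"rotation":[0,0,0]},{"claw":0,"delta_pos":[0,0,0],"rotation":[0,0,0]}]' >/dev/null
python3 - <<'E'
from h import *
c=r.capture("side");print(r.get_state()["t"],drum(c))
cv2.imwrite("pics/side5.png",cv2.resize(c["frame"][160:260,220:320],(600,600),interpolation=cv2.INTER_CUBIC))
print(r.get_state()["t"])
E
```

```text
13.2833 [21.5 30.9]
13.3333
```

View pics/side5.png

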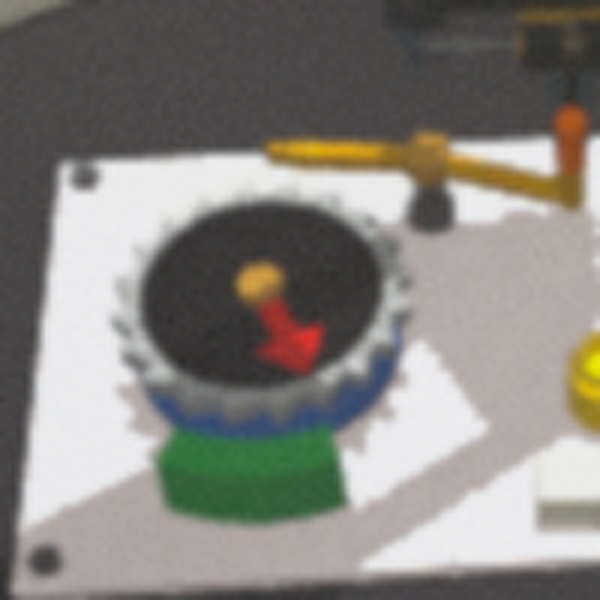

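The arrow tip is at (308,375), about 27° before the middle and near the edge of the green. I'll wait about 0.6 s, then withdraw.

```bash
python3 -m inch '[{"claw":0,"delta_pos":[0,0,0],"rotation":[0,0,0]},{"claw":0,"delta_pos":[0,0,0],"rotation":[0,0,0]},{"claw":0,"delta_pos":[0,0,0],"rotation":[0,0,0]},{"claw":0,"delta_pos":[0,0,0],"rotation":[0,0,0]},{"claw":0,"delta_pos":[0,0,0],"rotation":[0,0,0]},{"claw":0,"delta_pos":[0,0,0],"rotation":[0,0,0]},{"claw":0,"delta_pos":[0,0,0],"rotation":[0,0,0]},{"claw":0,"delta_pos":[30,0,0],"rotation":[0,0,0]},{"claw":0,"delta_pos":[35,0,0],"rotation":[0,0,0]},{"claw":0,"delta_pos":[10,0,0],"rotation":[0,0,0]}]'
python3 -m inch '[{"claw":0,"delta_pos":[0,0,0],"rotation":[0,0,0]},{"claw":0,"delta_pos":[0,0,0],"rotation":[0,0,0]},{"claw":0,"delta_pos":[0,0,0],"rotation":[0,0,0]},{"claw":0,"delta_pos":[0,0,0],"rotation":[0,0,0]},{"claw":0,"delta_pos":[0,0,0],"rotation":[0,0,0]},{"claw":0,"delta_pos":[0,0,0],"rotation":[0,0,0]},{"claw":0,"delta_pos":[0,0,0],"rotation":[0,0,0]},{"claw":0,"delta_pos":[0,0,0],"rotation":[0,0,0]},{"claw":0,"delta_pos":[0,0,0],"rotation":[0,0,0]},{"claw":0,"delta_pos":[0,0,0],"rotation":[0,0,0]}]'
python3 - <<'E'
from h import *
for i in range(3):
    c=r.capture("side");print(r.get_state()["t"],drum(c))
    if i<2: python=None
cv2.imwrite("pics/side6.png",cv2.resize(c["frame"][140:265,220:345],(600,600),interpolation=cv2.INTER_CUBIC))
s=r.get_state();print(s["tcp_pos"],s["wrist_force"])
E
```

```text
t: 14.17
tcp_pos: [0.6387, 0.1707, 0.09]
tool_rot: [2.611, 1.747, 0.003]
wrist_force: [-0.4, -0.1, 0.3]
width: 0.0005
grip_force: 0.0
t: 15.0
tcp_pos: [0.6375, 0.1681, 0.09]
tool_rot: [2.612, 1.745, -0.0]
wrist_force: [0.8, -0.7, -0.4]
width: 0.0002
grip_force: 0.0
15.05 [6.3 4.4]
15.15 [4.7 3.5]
15.25 [1.2 3.7]
[0.63747039 0.16822026 0.08987983] [ 0.45522502  0.0378153  -1.30161879]
```

View pics/side6.png

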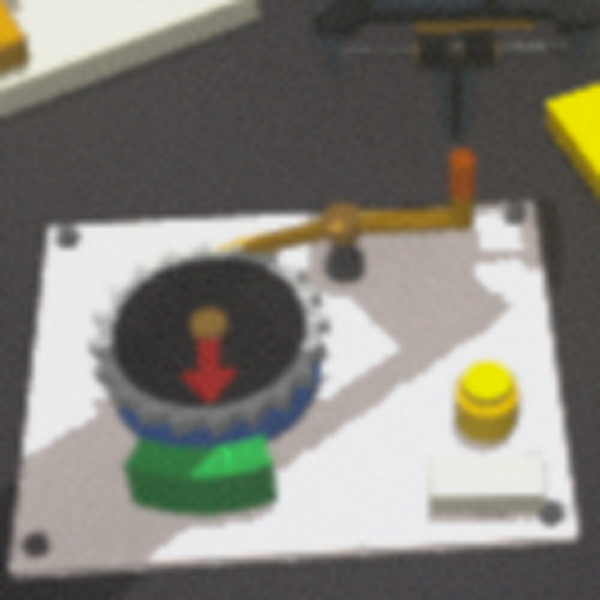

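The pawl is back in the wheel, and the arrow (tip at (208,403)) points at the middle of the green. The angle holds steady at about 4°, matching the predicted tooth stop, and the tool is touching nothing. Handing in.

```bash
python3 -c "
from plant import r
print(r.finish_job())"
```

```text
the job is handed in; nothing more can be done
None
```

The pawl is locked back in the ratchet wheel with the red arrow about 4° from the middle of the green. I moved it only by its post, the wheel and the things around it were left alone, and the job was handed in at about 15 s.

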